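# Open the cuvette chamber by its release tab

## Robot

A 6-joint arm with a two-finger parallel gripper is mounted at the origin on a cart in front of the work surface, level with it; the furniture and walls round the work are solid. World frame = base frame: x ahead of the robot, y to its left, z up, the work surface at z = 0. Lengths are in m, angles in rad, forces in N, time in s.
With the tool pointing down it reaches from about 0.375 to 0.975 m from the base axis. Payload 3.8 kg.
Tool frame: the origin (TCP) lies on the centre line of the jaws, within the pads' length; the fingertips stand 14 mm ahead of it and the grasp point (between the pads) lies 5 mm behind it; z points along the fingers, y is the line along which they close (so a half turn about z gives the same grasp; the last joint's range is limited). The gripper opens to 85 mm and grips with 20 to 120 N. Pads are 22 mm wide; open, the fingers measure 114 mm over their backs; the gripper's body (76 mm by 85 mm) begins 54 mm behind the grasp point. The pads swing forward as they close: fully open they stand 13 mm farther back than shut.
Start: joints at [1.271, 0.264, 1.604, -0, 1.274, -0.037], TCP at [0.175, 0.652, 0.245] pointing down, gripper open.
Joint ranges: [-2.63, 2.63], [-0.94, 2.18], [0.31, 2.57], [-1.31, 4.45], [0, 2.66], [-2.55, 2.55]. Speed limits (rad/s): [2.57, 2.57, 3.14, 3.14, 3.14, 3.14].

## Interface

Orientations are given as a rotation vector (axis times angle).
In Python, from workcell import bot, eyes, spot_in gives the robot as it stands.
- The arm moves only by the tool carry_out, never from a script. Its argument "series" is text: rows parted by semicolons, each of 4 numbers parted by spaces: the shift along the world's x, y, z in m, then the turn about the world's z in degrees. In form: tx ty tz roll; .... A call has 1 to 20 rows; each row shifts and turns the commanded pose from where the row before left it; what a row does not reach is not made up. A row lasts 1/8 s, in which the tool goes at most 62.5 mm and 10.7 degrees, less where a joint would pass 70% of its speed; a pose out of reach is approached as far as the arm can. A call is refused whole if a number of a shift passes 0.0625 or a number of a turn 10.7, either way. A call with a gripper value outside its range is refused whole. "jaw" is the gripper command: -1 is shut, 1 is fully open, values between are in proportion, set as the call begins (left out, the last holds). The fingers move at their own pace and stop on an object; "grip_force" is the grip in N (left out, the last holds). Time passes only in rows, so rows that do not move let the fingers close. It gives the time, the measured TCP pose, the force, the opening and the grip force at its end, in the units of the state.
- bot.read_state(): the state, without advancing time (a new reading comes with each control period).
- eyes.read_camera(name): name is "scene" or "top"; returns (picture, depth): 400x640x3 uint8, blue, green, red; 400x640 float32, m along the optical axis (not along the pixel's ray), 0 where there is no reading.
- eyes.get_calibration(name): a dict with "K" (3x3 intrinsics, pixels), "position" and "rotation" of the camera in the world. Camera axes: x right, y down, z forward; pixel columns grow to the right and rows downward; lengths in m; the calibration is good to about 2 mm. A picture is of the moment at which its call begins. get_calibration takes no time and is no camera call.
- bot.finish_job(): hands the job in; it is judged then, once.
Trained networks look in the newest picture that a camera, given by its name, has taken for a name from the list of things; names that differ only in an ending like _2 or _b are one class to them, and where a whole thing is asked for, a point or a joint stands for the part that bears it (a point fixed in the world has none). Each returns a list of dicts, best first, with "score" (0 to 1); they miss things now and then, are a little off and sometimes report something else, mostly with a low value. They report only what shows in the picture. A call takes as long as a camera call.
- spot_in(camera, target): "rect" ([centre column, centre row, width, height] in pixels, round what is visible of it).
The state is a dict: "time": time; "q": joint angles; "joint_vel": joint speeds; "joint_torque": joint torques, N m; "tool_pos": TCP position; "tcp_rot": TCP orientation; "wrist_force": force on the tool from outside, world axes, zero at the start; "torque": the same for the moment, N m; "width": opening from 0.0 (shut) to 1.0 (fully open); "grip_force": force on a finger pad.
Only numpy, scipy, OpenCV 4.12 (cv2) and the standard library are available. Lean on these libraries where they do the work, as an engineer would, in place of code of your own. Each camera call takes 0.05 s, during which the arm holds its last target. There are 200 camera calls.

## Task

Of the two cuvette chambers, open the one with the orange tab: press the tab down with the fingertips so that its lid springs up, then push the lid back until it rests fully open. Leave the blue-tab chamber shut, and do not shift anything else on the bench.

Things in the scene. Friction and masses are not known exactly. Their poses are not given: they have to be found in the camera images.
- orange: cuvette chamber with the orange tab: white housing, black lid, fixed to the worktop. Origin on the worktop; the housing reaches 100 mm to its front, 70 mm to its back and 55 mm to each side. x axis: from front (tab) to back (hinge); z up. Lid top 58 mm, low front deck 28 mm above the worktop. Which chamber is left and which right varies
- orange_press (a point): the place to press: middle of the top of the orange rocker tab, 47 mm above the worktop, in front of the lid. Pad 42 mm (front to back) x 40 mm. Pressed straight down this point sinks 9 mm in all; after about 6 mm (5 N, at most 7 N) the hook lets the lid go. It springs back when let go. The tab's steel hook stands 29 mm behind this point, up to 58 mm above the worktop
- orange_tab (a joint): rocking angle of the orange tab: 0 up, 0.32 fully pressed; the lid is let go at about 0.2
- orange_edge (a point): middle of the lid's front edge, on the axis of a smooth steel rolled edge 9 mm thick and 93 mm long; it moves with the lid, 92.5 mm from the hinge axis. A smooth steel tongue 22 mm wide and 3 mm thick projects 12 mm beyond this point at the lid's lower side
- orange_hinge (a point): the middle of the hinge axis of the lid with the orange tab, 54 mm above the worktop at the back of the housing; the axis runs along the chamber's y axis. The lid is a black slab 8 mm thick and 96 mm wide. Under it, near the right end of the hinge, a thin spring leg that lifts it stands up to 70 mm above the worktop once the lid is let go
- orange_lid (a joint): opening angle of that lid: 0 shut and latched. Let go, it is lifted by a spring to about 0.62 (edge about 108 mm above the worktop) and no further; from there it needs pushing, under 1 N. Upright 1.57; fully open on its stop 1.95. Past upright it falls back to the stop; left short of upright it drops back to about 0.62
- blue: cuvette chamber with the blue tab: white housing, black lid, fixed to the worktop. Origin on the worktop; the housing reaches 100 mm to its front, 70 mm to its back and 55 mm to each side. x axis: from front (tab) to back (hinge); z up. Lid top 58 mm, low front deck 28 mm above the worktop. Which chamber is left and which right varies. Not to be opened
- blue_lid (a joint): opening angle of the lid with the blue tab: 0 shut and latched
- vial_a: 20 ml glass vial with black cap, 27 mm across, 64 mm tall, standing beside the orange-tab chamber; origin at the middle of its underside. A bystander
- vial_b: 20 ml glass vial with white cap, 27 mm across, 64 mm tall, standing on the other side of the orange-tab chamber; origin at the middle of its underside. A bystander
- vial_c: 20 ml glass vial with black cap, 27 mm across, 64 mm tall, standing beside the blue-tab chamber; origin at the middle of its underside. A bystander
- vial_d: 20 ml glass vial with red cap, 27 mm across, 64 mm tall, standing on the other side of the blue-tab chamber; origin at the middle of its underside. A bystander
- beaker: small glass beaker with yellow contents, 57 x 64 x 70 mm, standing between the chambers; origin at the middle of its underside. A bystander
- petri: closed petri dish, 93 mm across, 15 mm tall, lying between the chambers; origin at the middle of its underside. A bystander
- timer: white bench timer, 58 x 66 x 14 mm, lying flat near the robot; origin at the middle of its underside. A bystander

How it is judged:
On the way, in this order (a step that is already met when the one before it is completed fails the run):
1. the orange tab is pressed down (value of joint orange_tab above 0.15 rad), for 0.05 s.
2. the lid of the orange-tab chamber stands sprung up (value of joint orange_lid between 0.4 and 1.2 rad), for 0.1 s.
At the end, for the whole second after the job is handed in: the lid of the orange-tab chamber rests fully open (over 1.8 rad of 1.95), its tab has sprung back up, and the lid of the blue-tab chamber is still latched shut (value of joint orange_lid above 1.8 rad and velocity of joint orange_lid below 0.1 rad/s and value of joint each of orange_tab, blue_lid below 0.06 rad); the robot touches nothing.
It fails at once if the blue-tab chamber comes open (value of joint blue_lid above 0.1 rad).
It fails at once if a bystander is shifted, lifted or knocked over (more than 20 mm) (distance of any of vial_a, vial_b, vial_c, vial_d, beaker, petri, timer from where it was at the start of the episode above 0.02 m or angle between any of vial_a, vial_b, vial_c, vial_d, beaker, petri, timer's own z axis and vertical above 0.5 rad).
It also fails if it takes over 40 s, if anything falls off the work surface, if the arm or the gripper's body presses on something with over 40 N, if the wrist force passes 120 N, or if a joint passes its speed limit or range.

## Working session

There is one attempt and no reset: what is moved stays moved. The work goes in short steps, Python scripts to look and compute and a tool call to move; the robot and the scene stay as the last step left them, time stands still between calls to the robot, and variables do not carry over. Pictures are saved under pics/ and viewed, at most 10 in all, crops included, and the job is handed in when it is done.

Besides the shell and the picture viewer there is one more tool, called after ">>>" by a JSON object that holds its "method" and its "body", one argument or row to a line. carry_out: Moves the arm, as the interface text tells. Its arguments: {"type":"object","properties":{"series":{"type":"string"},"jaw":{"type":"number"},"grip_force":{"type":"number"}},"required":["series"]}

```bash
mkdir -p pics; cat > h.py <<'E'
import numpy as np, cv2
from workcell import bot, eyes, spot_in
def cloud(n):
    im,d=eyes.read_camera(n); c=eyes.get_calibration(n); K=np.array(c["K"])
    v,u=np.mgrid[:400,:640]
    P=np.stack([(u-K[0,2])/K[0,0]*d,(v-K[1,2])/K[1,1]*d,d],-1)@np.array(c["rotation"]).T+c["position"]
    return im,d,P
E
python3 - <<'E'
from h import *
for n in("top","scene"):
    im,d,P=cloud(n); cv2.imwrite(f"pics/{n}0.png",im); np.save(n+"P.npy",P); np.save(n+"I.npy",im)
    print(n,eyes.get_calibration(n)["position"])
    for t in("orange","orange_press","blue","vial_a","beaker","petri","timer"):
        for r in spot_in(n,t)[:4]:
            c,w=map(int,r["rect"][:2]); print(t,round(r["score"],2),np.round(r["rect"]),P[w,c].round(3))
s=bot.read_state();print(s)
E
```

```text
Traceback (most recent call last):
  File "h.py", line 6, in cloud
    P=np.stack([(u-K[0,2])/K[0,0]*d,(v-K[1,2])/K[1,1]*d,d],-1)@np.array(c["rotation"]).T+c["position"]
      ~~~~~~~~~~~~~~~~~~~~~~~~~~~~~~~~~~~~~~~~~~~~~~~~~~~~~~~~~~~~~~~~~~~~~~~~~~~~~~~~~~^~~~~~~~~~~~~~
ValueError: operands could not be broadcast together with shapes (400,640) (3,)
```

```bash
sed -i 's/np.array(c\["rotation"\]).T/R.from_rotvec(c["rotation"]).as_matrix().T/; 1a from scipy.spatial.transform import Rotation as R' h.py
python3 - <<'E'
from h import *
for n in("top","scene"):
    im,d,P=cloud(n); cv2.imwrite(f"pics/{n}0.png",im); np.save(n+"P.npy",P); np.save(n+"I.npy",im)
    print(n,eyes.get_calibration(n)["position"])
    for t in("orange","orange_press","blue","vial_a","beaker","petri","timer"):
        for r in spot_in(n,t)[:4]:
            c,w=map(int,r["rect"][:2]); print(t,round(r["score"],2),np.round(r["rect"]),P[w,c].round(3))
s=bot.read_state();print(s)
E
```

```text
top [0.25323915 0.05901551 1.21346411]
orange 0.52 [341. 187.  26.  25.] [ 0.514 -0.001  0.021]
orange_press 0.77 [210. 189.  16.  19.] [0.494 0.356 0.048]
orange_press 0.25 [341. 188.  26.  28.] [ 0.514 -0.001  0.021]
blue 0.58 [433. 175.  44.  63.] [ 0.549 -0.248  0.058]
vial_a 0.6 [399. 152.  17.  12.] [ 0.608 -0.153  0.061]
vial_a 0.55 [243. 170.  16.  13.] [0.545 0.266 0.064]
vial_a 0.44 [180. 173.  18.  13.] [0.533 0.437 0.061]
vial_a 0.44 [462. 165.  14.  15.] [ 0.579 -0.328  0.057]
petri 0.69 [296. 169.  30.  37.] [0.564 0.126 0.017]
timer 0.97 [207. 256.  30.  26.] [0.318 0.359 0.013]
scene [-0.42413785 -0.39558794  0.95859192]
orange 0.64 [235. 168.  56.  51.] [0.519 0.349 0.046]
orange 0.58 [472. 238.  15.  25.] [ 0.57  -0.341  0.037]
orange_press 0.65 [472. 240.  19.  23.] [ 0.569 -0.339  0.033]
orange_press 0.53 [229. 173.  15.  19.] [0.493 0.353 0.044]
blue 0.92 [435. 235.  59.  64.] [ 0.517 -0.256  0.058]
blue 0.59 [235. 168.  56.  48.] [0.516 0.344 0.049]
blue 0.5 [228. 172.  16.  16.] [0.493 0.352 0.048]
vial_a 0.71 [472. 241.  15.  26.] [ 0.571 -0.342  0.029]
vial_a
[... 403 characters left out ...]
] [ 0.487 -0.015  0.068]
{'time': 0.85, 'q': array([ 1.27108045e+00,  2.63827751e-01,  1.60398144e+00,  1.78611492e-05,
        1.27370862e+00, -3.69081048e-02]), 'joint_vel': array([-0.00065336, -0.00095   ,  0.00093096, -0.00133619, -0.00077734,
       -0.00278091]), 'joint_torque': array([-3.29520281e-04, -5.15027046e+01, -3.67716873e+01, -1.99157294e-04,
        7.28087307e-04,  7.64290604e-06]), 'tool_pos': array([0.17536239, 0.65182494, 0.24533849]), 'tcp_rot': array([-4.11638075e-01, -3.11450341e+00, -1.20398549e-04]), 'wrist_force': array([-0.53830895, -0.0875641 ,  0.42071085]), 'torque': array([-0.05990126,  0.01775515,  0.00247179]), 'grip_force': 0.0, 'width': 1.0028492462840057}
```

View pics/top0.png

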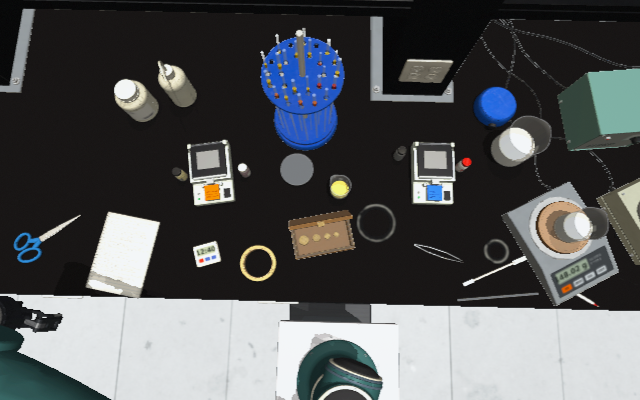

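View pics/scene0.png

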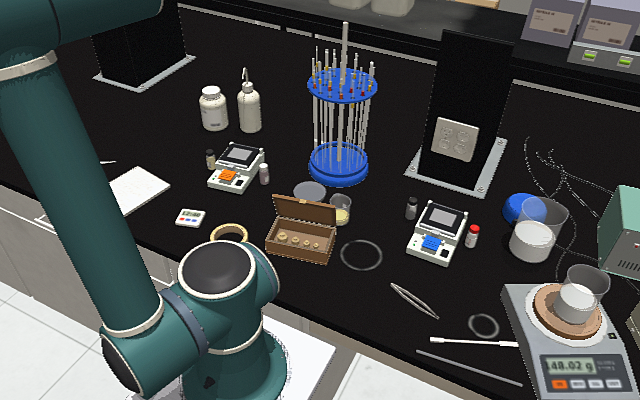

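The orange-tab chamber is the left one (top picture: tab at about 211,191, lid at 210,160), with a black-capped vial at (180,173) and a white-capped one at (243,170). The blue one is at (433,175). Next I fit the orange chamber's pose.

```bash
python3 - <<'E'
import numpy as np, cv2
P=np.load("topP.npy"); I=np.load("topI.npy")
x,y,z=P[...,0],P[...,1],P[...,2]
reg=(x>.40)&(x<.65)&(y>.28)&(y<.415)
hsv=cv2.cvtColor(I,cv2.COLOR_BGR2HSV)
og=reg&(hsv[...,0]>5)&(hsv[...,0]<22)&(hsv[...,1]>150)&(hsv[...,2]>120)
for nm,m in(("house",reg&(z>.018)),("orange",og),("lid",reg&(z>.052)&(z<.064))):
    p=P[m]; c,s,a=cv2.minAreaRect(p[:,:2].astype(np.float32)); print(nm,len(p),np.round(c,4),np.round(s,4),round(a,1),p.mean(0).round(4),p[:,:2].min(0).round(3),p[:,:2].max(0).round(3))
for s in (1,):
    for r in range(135,210,3): print(r,' '.join(f"{int(round(v*1000)):3d}" for v in z[r,182:240:3]))
cr=cv2.resize(I[130:215,165:260],None,fx=6,fy=6,interpolation=cv2.INTER_CUBIC); cv2.imwrite("pics/crop.png",cr)
E
```

```text
house 2461 [0.5462 0.3483] [0.1721 0.1369] 8.0 [0.5393 0.3563 0.048 ] [0.453 0.28 ] [0.637 0.415]
orange 218 [0.4871 0.3517] [0.0444 0.0376] 8.6 [0.4862 0.3512 0.0466] [0.463 0.332] [0.51  0.373]
lid 1309 [0.5671 0.3602] [0.1444 0.1466] 49.1 [0.5691 0.3637 0.0585] [0.466 0.281] [0.632 0.415]
135   3   2   1   2   2   0   2  -2   2   4   5   1   0  -1   2  -3   0   1  -1  -2
138   7  -3   1  -1   3   1  -2  -2  -4  -2   2  -3  -1  -1   2   0   0   0   1  -2
141   5   0  -2   3  -2  -3   2   1  -1  -1  -1  -3  46  58  63  31  -1   0   6  -2
144   1   1  60  -1  38  57  55  55  57  56  55  59  58  58  59  39   1   1  -4  -2
147   0   3  58  56  57  59  58  58  56  58  58  58  61  59  53  37   3   2   0  -1
150   0   2  43  63  57  57  56  58  61  59  62  59  56  63  56  50  -2   0   0   0
153   1  -2  46  65  55  56  59  57  59  55  58  62  61  59  55  47  -3   1   2   2
156   1  -4  49  55  56  59  62  63  60  63  57  59  58  61  60  46   9  -2  -3   2
159   0   2  51  59  54  62  55  64  55  60  58  64  61  60  59  50  14  -1  -2   0
162  -1   1  52  56  57  57  63  60  60  60  60  59
[... 592 characters left out ...]
  37  24  26  29   1   4   1
186  -2   1   3   3  33  26  24  34  46  49  48  47  31  26  32  27  30  13   1   3
189   4  -1  -1   3  29  27  26  27  48  45  45  47  49  25  26  31  26   9  -4   2
192  -3  -2  -4  -3  24  25  28  29  48  49  44  46  47  27  30  34  27  23   3   1
195   4   1   1  -2  30  31  27  30  47  45  46  43  51  28  32  28  31  25  -1  -3
198   0   2   2   5  32  27  30  28  50  44  45  45  46  29  26  28  27  25   0   2
201   3  -4   3   0  26  25  25  30  25  22  26  26  27  33  29  27  15  12  -2   4
204  -6   1  -1   0  30  32  27  22  18  15   1  -2  -3   0  -3   2   0  -6   1  -2
207  -1  -3   3   0   2   1   7   3   1   1   0  -3   3   2   2  -1  -1   0  -1   3
```

View pics/crop.png

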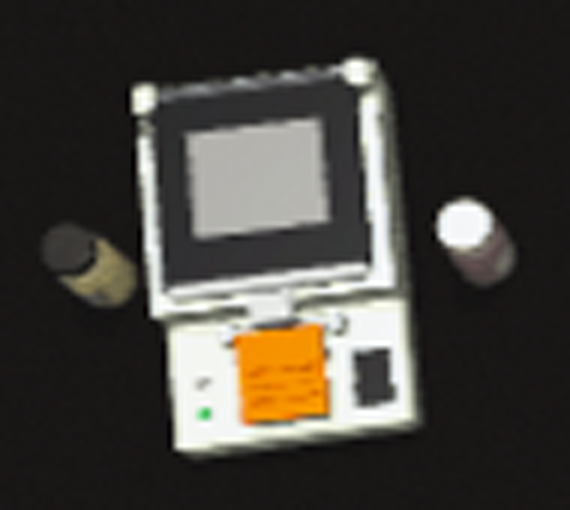

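The crop agrees: the chamber's front faces the robot, yawed about 8°, with the tab centre at (0.487, 0.352) and about 47 mm high. I'll move over the tab with the fingers shut.

>>> {"method": "carry_out", "body": {
  "series": "0.025 -0.025 0 2; 0.025 -0.025 0 2; 0.025 -0.025 0 2; 0.025 -0.025 0 2; 0.025 -0.025 0 2; 0.025 -0.025 0 2; 0.025 -0.025 0 2; 0.025 -0.025 0 2; 0.025 -0.025 0 2; 0.025 -0.025 0 2; 0.025 -0.025 0 2; 0.025 -0.025 -0.025 1.5; 0.005 0 -0.04 0; 0 0 -0.04 0; 0 0 -0.03 0; 0 0 -0.02 0; 0 0 0 0; 0 0 0 0",
  "jaw": -1,
  "grip_force": 20
}}

```text
time: 3.1
tool_pos: [0.4813, 0.3526, 0.0917]
tcp_rot: [-0.231, 3.131, 0.002]
wrist_force: [0.6, 0.5, 0.3]
width: -0.004
grip_force: 0.0
```

>>> {"method": "carry_out", "body": {
  "series": "-0.001 -0.001 -0.01 0; 0 0 -0.01 0; 0 0 -0.006 0; 0 0 -0.003 0; 0 0 -0.003 0; 0 0 -0.003 0; 0 0 -0.003 0; 0 0 -0.002 0; 0 0 0 0; 0 0 0 0"
}}

```text
time: 4.35
tool_pos: [0.4767, 0.3502, 0.0524]
tcp_rot: [0.23, -3.127, 0.003]
wrist_force: [-13.0, -5.5, 19.8]
width: 0.002
grip_force: 11.9
```

```bash
python3 - <<'E'
from h import *
im,d,P=cloud("scene"); cv2.imwrite("pics/s1.png",cv2.resize(im[90:230,140:340],None,fx=4,fy=4,interpolation=cv2.INTER_CUBIC))
E
```

```text
(no output)
```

View pics/s1.png

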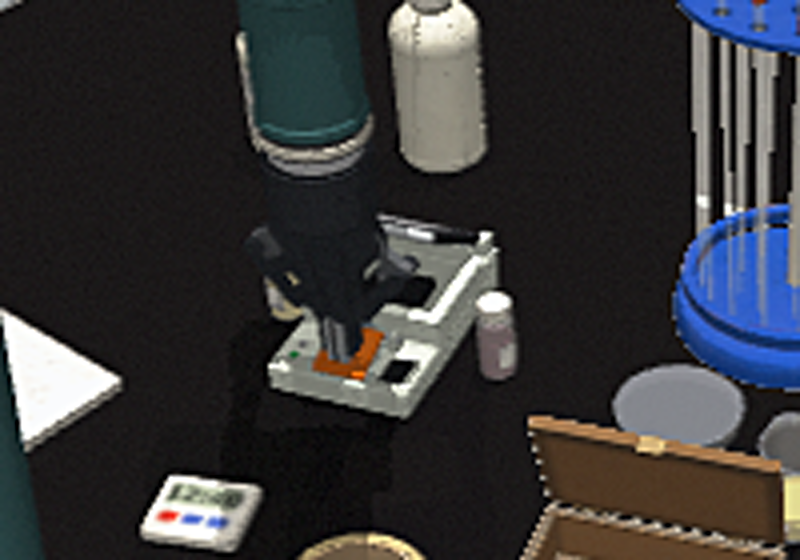

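The crop shows the fingers on the pressed tab at (345,350) and the lid sprung up at (425,230). Now I back off up and towards the robot.

>>> {"method": "carry_out", "body": {
  "series": "0 0 0.006 0; -0.005 -0.001 0.012 0; -0.015 -0.002 0.02 0; -0.02 -0.003 0.02 0; -0.02 -0.003 0.01 0; 0 0 0 0; 0 0 0 0"
}}

```text
time: 5.28
tool_pos: [0.4199, 0.342, 0.1184]
tcp_rot: [-0.231, 3.132, 0.001]
wrist_force: [0.2, 0.5, 0.9]
width: 0.002
grip_force: 0.0
```

```bash
python3 - <<'E'
from h import *
print(bot.read_state()["tool_pos"],bot.read_state()["wrist_force"])
im,d,P=cloud("top"); p=P.reshape(-1,3)
A=np.deg2rad(8.3); u=np.array([np.cos(A),np.sin(A)]); v=np.array([-u[1],u[0]])
q=p[:,:2]-[.487,.352]; a,b,z=q@u,q@v,p[:,2]
for lo in range(-70,180,6):
    m=(abs(b)<.04)&(a>lo/1e3)&(a<(lo+6)/1e3)&(z<.3)
    if m.any(): print(lo+3,m.sum(),np.percentile(z[m]*1000,[5,50,95]).round())
cv2.imwrite("pics/t2.png",cv2.resize(im[110:230,130:290],None,fx=5,fy=5,interpolation=cv2.INTER_CUBIC))
E
```

```text
[0.41991269 0.34201212 0.11837001] [0.21994691 0.47169263 0.91932312]
-67 39 [ -1.   2. 246.]
-61 42 [ -2.   3. 260.]
-55 41 [ -4.   0. 266.]
-49 33 [ -4.   1. 264.]
-43 15 [-3.  1. 83.]
-37 12 [-3.  1.  3.]
-31 12 [-4.  1.  2.]
-25 19 [-1. 11. 27.]
-19 34 [27. 39. 51.]
-13 42 [26. 39. 50.]
-7 40 [26. 42. 50.]
-1 47 [27. 46. 51.]
5 48 [26. 45. 50.]
11 49 [27. 44. 50.]
17 59 [26. 45. 49.]
23 60 [27. 41. 58.]
29 48 [27. 38. 61.]
35 81 [27. 48. 56.]
41 52 [46. 51. 54.]
47 18 [ 49. 110. 113.]
53 111 [ 26.  37. 112.]
59 98 [ 26.  40. 113.]
65 92 [ 28.  40. 108.]
71 85 [ 27. 100. 104.]
77 57 [ 29.  97. 101.]
83 54 [26. 93. 97.]
89 51 [57. 90. 94.]
95 59 [28. 86. 88.]
101 51 [29. 82. 86.]
107 55 [74. 78. 81.]
113 48 [69. 74. 77.]
119 43 [66. 70. 72.]
125 51 [61. 64. 68.]
131 47 [57. 61. 64.]
137 22 [55. 57. 61.]
143 8 [38. 42. 44.]
155 1 [5. 5. 5.]
161 51 [-4.  1.  4.]
167 49 [-4.  0.  4.]
173 53 [-3.  0.  5.]
179 56 [-3.  0.  4.]
```

View pics/t2.png

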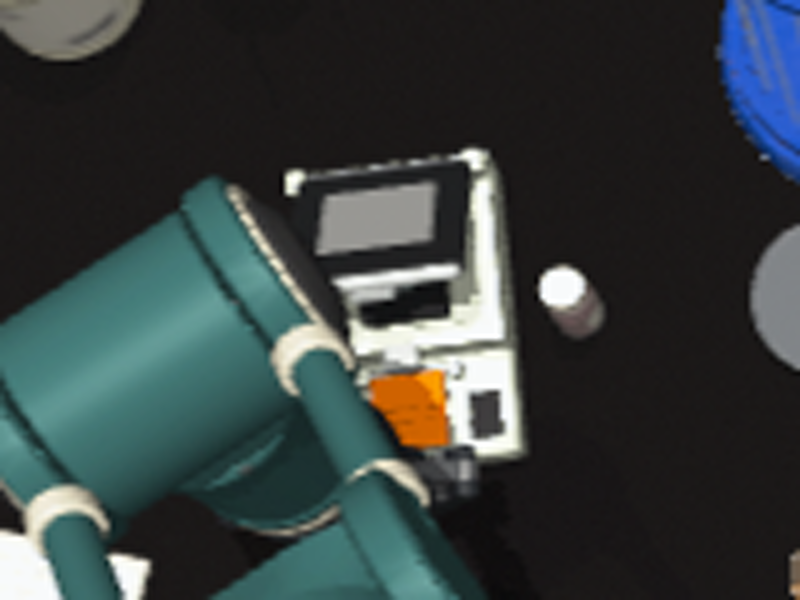

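The top crop shows the lid sprung to about 0.65 rad, with its rolled edge at (400,280), the tab back up at (410,410) and the white-capped vial undisturbed. Measured from the tab centre, the edge is about 56 mm back and the hinge about 134 mm back. Next I push the lid from the front, rising along its arc.

>>> {"method": "carry_out", "body": {
  "series": "0.02 0.003 -0.006 0; 0.02 0.003 -0.006 0; 0.02 0.003 0 0; 0.02 0.003 0 0; 0.02 0.003 0 0; 0.01 0.0015 0.004 0; 0.01 0.0015 0.006 0; 0.01 0.0015 0.006 0; 0.01 0.0015 0.006 0; 0.01 0.0015 0.005 0; 0.01 0.0015 0.003 0; 0.01 0.0015 0 0; 0.01 0.0015 0 0; 0.01 0.0015 0 0; 0.01 0.0015 0 0; 0 0 0 0; 0 0 0 0"
}}

```text
time: 7.45
tool_pos: [0.6192, 0.3718, 0.1361]
tcp_rot: [0.231, -3.133, 0.0]
wrist_force: [0.5, -0.6, -0.2]
width: 0.001
grip_force: 0.0
```

```bash
python3 - <<'E'
from h import *
im,d,P=cloud("scene"); cv2.imwrite("pics/s3.png",cv2.resize(im[90:230,140:340],None,fx=4,fy=4,interpolation=cv2.INTER_CUBIC))
E
```

```text
(no output)
```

View pics/s3.png

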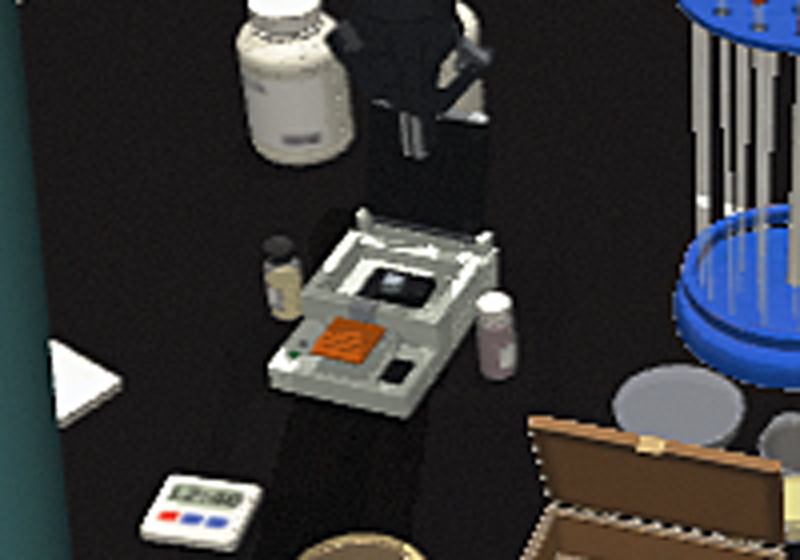

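The crop shows the lid standing open, leaning back behind the fingers at (430,170), with both vials still upright. I'll back off and check the lid angle.

>>> {"method": "carry_out", "body": {
  "series": "-0.02 -0.003 0 0; -0.03 -0.004 0.01 0; -0.04 -0.006 0.02 0; -0.04 -0.006 0.03 0; -0.04 -0.006 0.03 0; -0.04 -0.006 0.02 0; 0 0 0 0; 0 0 0 0; 0 0 0 0"
}}

```text
time: 8.62
tool_pos: [0.4098, 0.3406, 0.2453]
tcp_rot: [0.231, -3.132, 0.001]
wrist_force: [0.1, 0.3, 0.1]
width: 0.0
grip_force: 0.0
```

```bash
python3 - <<'E'
from h import *
im,d,P=cloud("scene"); p=P.reshape(-1,3)
A=np.deg2rad(8.3); u=np.array([np.cos(A),np.sin(A)]); v=np.array([-u[1],u[0]])
q=p[:,:2]-[.487,.352]; a,b,z=q@u,q@v,p[:,2]
for lo in range(60,150,8):
    m=(abs(b)<.03)&(z>lo/1e3)&(z<(lo+8)/1e3)&(a>.08)&(a<.22)
    print(lo+4,m.sum(),np.median(a[m]*1000).round(1) if m.any() else '')
m=(abs(b)<.03)&(z>.068)&(z<.135)&(a>.08)&(a<.22)
k=np.polyfit(z[m],a[m],1);print("lid angle",np.pi/2+np.arctan(k[0]))
m=(abs(b)<.015)&(abs(a)<.015);print("tab z",np.median(z[m]))
print(bot.read_state()["wrist_force"])
E
```

```text
64 55 131.6
72 43 134.0
80 52 137.0
88 52 140.3
96 54 143.3
104 52 146.9
112 53 149.7
120 50 154.1
128 58 156.5
136 48 159.3
144 50 162.3
152 10 163.8
lid angle 1.9559974559119047
tab z 0.045549705116506745
[-0.59695056 -0.66468147 -1.17073585]
```

The lid rests at about 1.95 rad, the tab is up and the robot is clear.

```bash
python3 -c "
from workcell import bot; print(bot.finish_job())"
```

```text
the job is handed in; nothing more can be done
None
```

The orange-tab chamber is open, with its lid measured at about 1.95 rad and its tab back up; the blue-tab chamber was never approached, no bystander was seen to move, and the job is handed in (no verdict was returned).

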